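# Release the ratcheting end stop and take a canister out of the rack

### The job

Free the canister that is clamped under the end stop of the kitchen rack: flip the stop's pawl lever over so that it stays off the teeth, then slide the stop fully back away from the canisters. Then lift that canister up over the rack's front rail, bring it out upright and set it down gently on the free part of the chopping board, leaving the stop back and without knocking over the other jars or shifting the bowl.

Things in the scene. Friction and masses are not known exactly. Their poses are not given: they have to be found in the camera images.
- rack: Canister rack fixed on the worktop: wooden tray 116 mm deep (x), 420 mm long (y -195 to 225 mm), tray floor 12 mm high, end boards 98 mm high. A toothed steel bar runs along its back at x = 45 mm, tooth crests at z = 64 mm. Origin: on its underside; x points to its back, away from the robot, y along the row, z up.
- rail_top (a point): Point on the top of the front retaining rail, a dark rod 10 mm thick along the rack's y on its robot side (rack x = -52 mm, top 50 mm above the worktop). Axes like the rack's.
- stop (a joint): Slide of the end stop along the rack's +y, in m: starts clamped at 0 to 0.012; 0.090 is fully back (hard end). About 2.5 N of friction; stays where it is left. It ratchets freely towards -y (the canisters), but while the pawl is down the teeth (10 mm pitch) block it towards +y.
- lip_end (a point): Middle of the free edge of the stop's lip, on its underside, 133 mm above the worktop. The stop is dark steel: an upright plate beside the canister with this lip (50 mm along x, 30 mm along y, 6 mm thick) reaching from the plate towards -y over the canister's lid, about 6 mm above it, so the canister cannot be lifted. Moves with the stop.
- fin_top (a point): Centre of the top edge of the light wooden grip fin that stands on the stop, 185 mm above the worktop. The fin is 40 mm long along the rack's x, 14 mm thick along y and 46 mm high (z 139 to 185 mm); pinch it from above across its thickness and pull. Moves with the stop; axes like the rack's.
- pawl (a joint): Angle of the pawl lever about the rack's x, rad. 0 to 0.25: down in the teeth, lever leaning to the rack's +y. 1.05: thrown right over, lever leaning to -y (towards the canisters), tip off the teeth. Held only by its weight (90 g, push under 1 N): past about 0.6 it falls over by itself and stays, below that it falls back into the teeth.
- pawl_hinge (a point): Hinge axis of the pawl on the stop, at the back of the rack, 88 mm above the worktop; moves with the stop. It lies 60 mm in +x and 12 mm in -y from the fin's centre.
- pawl_bar (a point): Centre of the black cross bar at the lever's upper end, 18 mm thick, 32 mm long along the rack's x, 105 mm from the hinge. Pawl down: about 46 mm to the +y side of the hinge, 182 mm above the worktop; thrown over: about 59 mm to its -y side, 175 mm above the worktop.
- canister: The canister to take: white round ceramic body 62 mm in diameter, wooden lid 59 mm in diameter fixed on it, 115 mm tall in all, 0.25 to 0.5 kg, at the stop's end of the row. Origin: centre of its underside; z up its axis.
- glass_jar: Bystander in the rack: amber glass jar 58 mm in diameter, 85 mm tall, elsewhere in the row, swaps places with the tin. Origin: centre of its underside.
- square_tin: Bystander in the rack: metal tin 56 mm square, 82 mm tall, upright edges along the row. Origin: centre of its underside.
- board: Dark wooden chopping board lying fixed on the worktop, 160 mm (x) by 320 mm (y), 18 mm thick. Origin: centre of its underside.
- board_free (a point): Centre of the free part of the board, on its top face, 60 mm towards the board's -y from its middle. Bare wood reaches from here 80 mm either way along x, 100 mm towards -y and about 110 mm towards +y (the bowl).
- bowl: Small terracotta bowl 90 mm across and 45 mm high standing on the board's +y end, about 100 mm from its middle. Origin: centre of its underside.

How it is judged:
By the outcome, as a careful person would: the job done as asked, in the order asked, and still so for the second after the job is handed in, with the robot touching nothing.
It also fails if it takes over 67 s, if anything falls off the work surface, if the arm or the gripper's body presses on something with over 40 N, if the wrist force passes 120 N, or if a joint passes its speed limit or range.

### The arm

A 7-joint arm with a two-finger parallel gripper is mounted at the origin on the work surface. World frame = base frame: x ahead of the robot, y to its left, z up, the work surface at z = 0. Lengths are in m, angles in rad, forces in N, time in s.
With the tool pointing down it reaches from about 0.4 to 0.875 m from the base axis. Payload 19.3 kg.
Tool frame: the origin (TCP) lies at the very end of the fingers, on their centre line; the grasp point (between the pads) lies 19 mm behind it; z points along the fingers, y is the line along which they close (so a half turn about z gives the same grasp; the last joint's range is limited). The gripper opens to 85 mm and grips with 20 to 120 N. Pads are 22 mm wide; open, the fingers measure 114 mm over their backs; the gripper's body (76 mm by 85 mm) begins 54 mm behind the grasp point. The pads swing forward as they close: fully open they stand 13 mm farther back than shut.
Start: joints at [1.229, 0.521, -0.036, 1.599, 0.021, 1.021, -0.113], TCP at [0.168, -0.602, 0.231] pointing down, gripper open.
Joint ranges: [-2.91, 2.91], [-0.3, 2.13], [-1.5, 1.42], [0.17, 2.43], [-1.26, 4.41], [0.16, 1.93], [-2.52, 2.52]. Speed limits (rad/s): [1.89, 1.89, 2.39, 2.39, 3.01, 3.01, 3.01].

### API

Orientations are given as [roll, pitch, yaw] about the fixed x, y, z axes, in that order (R = Rz(yaw) Ry(pitch) Rx(roll)).
In Python, from workcell import bot gives the robot as it stands.
- The arm moves only by the tool jog_arm, never from a script. Its argument "motion" is a list of rows, each a list of 5 numbers: the shift along the tool's x, y, z scaled (see below), then the turn about the tool's z scaled (see below), then the opening, from 0 (shut) to 1 (fully open). A call has 1 to 12 rows; each row shifts and turns the commanded pose from where the row before left it, along the tool's axes as they then stand; what a row does not reach is not made up. The controller multiplies each number of a shift by 30 mm and each number of a turn by 0.08 rad. A row lasts 1/10 s, in which the tool goes at most 50 mm and 8.59 degrees, less where a joint would pass 70% of its speed; a pose out of reach is approached as far as the arm can. A call with a number of a shift or a turn outside -1 to 1 is refused whole. A call with a gripper value outside its range is refused whole. The fingers move at their own pace and stop on an object; "newtons" is the grip in N (left out, the last holds). Time passes only in rows, so rows that do not move let the fingers close. It gives the time, the measured TCP pose, the force, the opening and the grip force at its end, in the units of the state.
- bot.observe(): the state, without advancing time (a new reading comes with each control period).
- bot.grab_frame(name): name is "side" or "top" or "wrist"; returns a dict with "pixels" (400x640x3 uint8, red, green, blue), "fovy" (degrees; the focal length in pixels is half the picture's height over the tangent of half this angle, whatever the lens; pixels are square), "cx", "cy" (the principal point, pixels), "rvec" (rotation vector, rad) and "tvec" (3), from world to camera coordinates, as OpenCV has them; the wrist camera has in their place "mount" (4x4, takes a point from camera to tool coordinates, whose origin is the TCP and whose axes are the flange's). Camera axes: x right, y down, z forward; pixel columns grow to the right and rows downward; lengths in m; the calibration is good to about 2 mm. The wrist camera is an equidistant fisheye: a pixel r from the principal point sees the ray r / f radians off the axis. A picture is of the moment at which its call begins: read the wrist's pose just before it. There is no depth.
- bot.job_done(): hands the job in; it is judged then, once.
The state is a dict: "clock": time; "qpos": joint angles; "qd": joint speeds; "joint_efforts": joint torques, N m; "position": TCP position; "tool_rot": TCP orientation; "force": force on the tool from outside, world axes, zero at the start; "moment": the same for the moment, N m; "grip_width": finger opening in m; "finger_force": force on a finger pad.
Only numpy, scipy, OpenCV 4.12 (cv2) and the standard library are available. Lean on these libraries where they do the work, as an engineer would, in place of code of your own. Each camera call takes 0.05 s, during which the arm holds its last target. There are 200 camera calls.

## Working session

There is one attempt and no reset: what is moved stays moved. The work goes in short steps, Python scripts to look and compute and a tool call to move; the robot and the scene stay as the last step left them, time stands still between calls to the robot, and variables do not carry over. Pictures are saved under pics/ and viewed, at most 10 in all, crops included, and the job is handed in when it is done.

Besides the shell and the picture viewer there is one more tool, called after "Emit:" as a command line: name --pt "numbers of a row" for each row, then --argument value for the rest. jog_arm: Moves the arm, as the interface text tells. Shifts and turns lie within -1 to 1; 1 stands for 30 mm of shift or 0.08 rad of turn. Its arguments: {"type":"object","properties":{"motion":{"type":"array","items":{"type":"array","items":{"type":"number"}}},"newtons":{"type":"number"}},"required":["motion"]}

```bash
ls; mkdir -p pics; python3 - <<'E'
from workcell import bot
import cv2,json,pickle
s=bot.observe(); print({k:s[k] for k in("clock","position","tool_rot","grip_width","force")})
for n in("side","top"):
    f=bot.grab_frame(n); pickle.dump(f,open(f"pics/{n}0.pkl","wb"))
    cv2.imwrite(f"pics/{n}0.png",f["pixels"][:,:,::-1]); print(n,f["fovy"],f["cx"],f["cy"],f["rvec"],f["tvec"])
E
```

```text
pics
{'clock': 0.0, 'position': array([ 0.16766029, -0.60175619,  0.23073086]), 'tool_rot': array([-3.14048211e+00,  8.45732437e-05,  2.71767607e-01]), 'grip_width': 0.08543199069378823, 'force': array([-0.76247861,  0.08278512,  0.38316375])}
side 46.29243416634395 315.56867778925607 197.71130266815862 [ 0.90228691 -2.61807891  0.9481826 ] [0.40678719 0.36091866 0.63536808]
top 52.79131962502585 320.2048076070206 200.19643278295146 [ 2.12607223 -2.14744709  0.11252108] [-0.01404738  0.57038972  0.85899766]
```

View pics/side0.png

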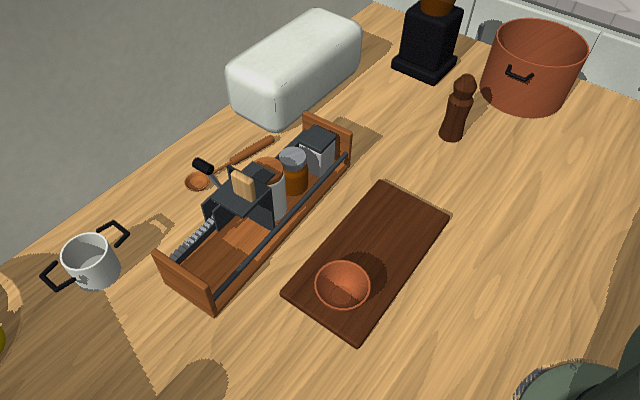

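View pics/top0.png

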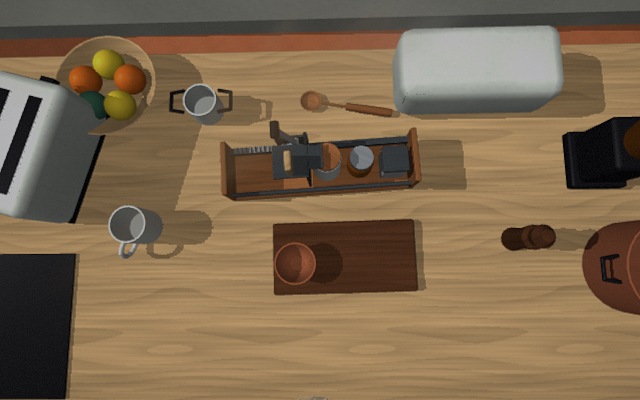

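```bash
cat > h.py <<'E'
import numpy as np,cv2,pickle
def load(n): return pickle.load(open(f"pics/{n}.pkl","rb"))
def ray(f,u,v):
    F=200/np.tan(np.radians(f["fovy"])/2); R=cv2.Rodrigues(np.array(f["rvec"]))[0]
    d=R.T@np.array([(u-f["cx"])/F,(v-f["cy"])/F,1]); return -R.T@np.array(f["tvec"]),d/np.linalg.norm(d)
def onz(f,u,v,z):
    o,d=ray(f,u,v); return o+d*(z-o[2])/d[2]
def tri(a,b):
    A=np.zeros((3,3));B=np.zeros(3)
    for o,d in(a,b):
        P=np.eye(3)-np.outer(d,d);A+=P;B+=P@o
    p=np.linalg.solve(A,B); return p,[float(np.linalg.norm((np.eye(3)-np.outer(d,d))@(p-o))) for o,d in(a,b)]
def proj(f,p):
    F=200/np.tan(np.radians(f["fovy"])/2); K=np.array([[F,0,f["cx"]],[0,F,f["cy"]],[0,0,1]])
    return cv2.projectPoints(np.array([p],float),np.array(f["rvec"]),np.array(f["tvec"]),K,None)[0].ravel()
E
python3 - <<'E'
from h import *
s,t=load("side0"),load("top0")
for n,a,b in[("fin",(243,184),(287,160)),("bar",(203,164),(275,127)),("bowl",None,(295,263))]:
    if a: print(n,tri(ray(s,*a),ray(t,*b)))
for c in[(273,223),(415,220),(417,291),(275,294)]: print("board",onz(t,*c,.018))
for c in[(382,180),(452,214),(358,348),(281,295)]: print("boards",onz(s,*c,.018))
A=s["pixels"][110:320,145:360,::-1]; B=t["pixels"][110:210,212:428,::-1]
im=np.vstack([cv2.resize(B,(600,278),interpolation=2),cv2.resize(A[10:110,20:220],(600,307),interpolation=2)])
cv2.imwrite("pics/c.png",im)
E
```

```text
fin (array([0.63133821, 0.03961977, 0.1659635 ]), [0.0010430889796426153, 0.0010430889796428752])
bar (array([0.69136717, 0.06075228, 0.18922874]), [0.00011698441738604431, 0.00011698441738585991])
board [0.52209829 0.08845381 0.018     ]
board [ 0.52553199 -0.23186739  0.018     ]
board [ 0.36933353 -0.23005936  0.018     ]
board [0.36444875 0.08273901 0.018     ]
boards [ 0.52218247 -0.22543768  0.018     ]
boards [ 0.37129637 -0.23457347  0.018     ]
boards [0.36358999 0.08943766 0.018     ]
boards [0.51505783 0.09379346 0.018     ]
```

View pics/c.png

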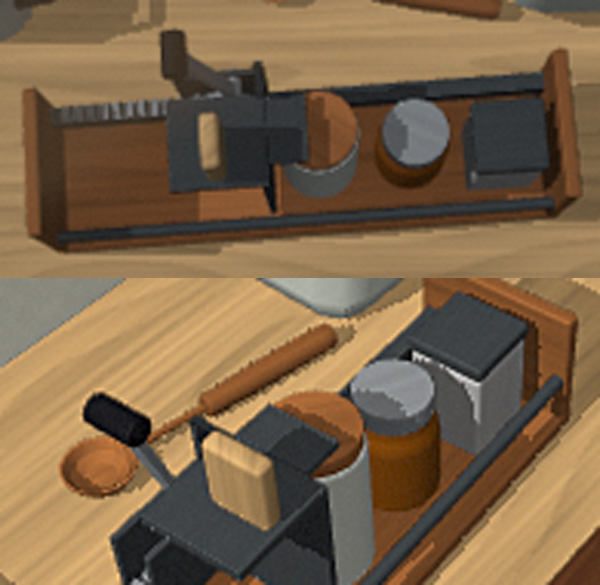

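```bash
python3 - <<'E'
from h import *
s,t=load("side0"),load("top0")
print("cams",ray(s,0,0)[0],ray(t,0,0)[0])
a=onz(t,233.6,195.6,.045);b=onz(t,411.8,184.5,.045)
print("rail",a,b,"yaw",np.arctan2(-(a-b)[0],(a-b)[1]),np.linalg.norm(a-b))
# end board top outer corners
P=lambda x,y:(212+x/2.778,110+y/2.78)
S=lambda x,y:(165+x/3,120+(y-278)/3.07)
for c in[(24,90),(24,238),(580,188),(568,48)]: print("end98",onz(t,*P(*c),.098))
for n,f,win in(("side",s,(225,165,265,205)),("top",t,(278,145,300,178))):
    x0,y0,x1,y1=win; h=cv2.cvtColor(f["pixels"][y0:y1,x0:x1],cv2.COLOR_RGB2HSV)
    m=((h[...,2]>145)&(h[...,1]>60)).astype(np.uint8)
    c=max(cv2.findContours(m,0,2)[0],key=cv2.contourArea)
    print(n,cv2.boundingRect(c)[0]+x0,cv2.boundingRect(c)[1]+y0,cv2.boundingRect(c)[2:],cv2.boxPoints(cv2.minAreaRect(c))+[x0,y0])
    for r in h[...,2][::1]: print(' '.join('%3d'%v for v in r)) if n=="top" else 0
E
```

```text
cams [0.24644692 0.35384225 0.71658235] [ 0.44862471 -0.04653736  0.92735586]
rail [0.58202221 0.17314247 0.045     ] [ 0.60183932 -0.22245197  0.045     ] yaw 0.05005267291085602 0.39609049143733693
end98 [0.68935602 0.1902997  0.098     ]
end98 [0.57432755 0.18733218 0.098     ]
end98 [ 0.60687372 -0.23098125  0.098     ]
end98 [ 0.71524739 -0.22639764  0.098     ]
side 231 170 (22, 32) [[223.60000229 187.79999924]
 [233.         169.00000095]
 [260.19999695 182.59999847]
 [250.79999924 201.39999771]]
top 284 151 (6, 19) [[283.20353985 151.05309868]
 [287.98230076 150.73451424]
 [289.18584156 168.7876091 ]
 [284.40708065 169.10619354]]
 61  64  69  79  89  81  84  78  74  77  78  58  57  58  60  61  59  60  59  57  59  60
 69  68  67  66  65  62  63  62  61  59  63  59  60  60  62  59  62  60  60  61  59  60
 67  66  64  66  64  64  65  63  61  60  60  60  61  62  60  59  61  59  58  62  60  61
 66  64  66  64  60  61  61  59  61  60  60  58  61  61  61  58  59  60  57  59  59  59
 64  65  66  63  62  61  58  56  56  60  62  57  58  60  59  57  60  62  59  60  59  59
 62  63  63  6
[... 1749 characters left out ...]
  59  58  59  61  59  74 118 117 107 103  87  64  61  58  49  43  44  43  41  45  45
 60  56  57  59  59  59  60  70  69  62  61  63  64  64  60  50  42  41  44  43  42  42
 59  57  58  62  59  58  57  59  69  70  67  66  63  65  61  52  43  43  41  42  40  42
 58  57  58  57  57  58  56  57  68  77  66  67  64  64  63  49  43  41  45  40  40  42
 57  57  57  57  60  58  57  59  57  65  67  64  62  61  55  43  42  43  41  44  42  42
 57  58  57  58  58  59  58  59  61  58  58  55  57  56  56  47  49  46  49  50  47  50
 61  61  57  59  60  60  58  60  64  60  64  61  60  61  59  59  59  57  53  55  55  57
 59  58  57  58  54  52  53  54  53  52  53  52  55  59  58  54  55  64  64  68  79  78
```

```bash
python3 - <<'E'
from h import *
s,t=load("side0"),load("top0")
P=lambda x,y:(212+x/2.778,110+y/2.78)
S=lambda x,y:(165+x/3,120+(y-278)/3.07)
o=np.array([.647,-.035]);w=.058;R=np.array([[np.cos(w),-np.sin(w)],[np.sin(w),np.cos(w)]])
rk=lambda p:((p[:2]-o)@R*1000).round(1)
fin=onz(t,286.7,159.5,.185);print("fin",fin,rk(fin), "expected side px",proj(s,fin))
print("fin side",onz(s,*S(238,445),.185))
print("fin tri",tri(ray(s,*S(238,445)),ray(t,286.7,159.5)))
b=tri(ray(s,*S(117,419)),ray(t,*P(173,54)));print("bar",b,rk(b[0]))
print("bar-top",rk(onz(t,*P(173,54),.182)),"side",rk(onz(s,*S(117,419),.182)))
c=onz(t,*P(317,133.5),.127);print("can",c,rk(c))
for q in[(364,430),(320,392)]:print(onz(s,*S(*q),.127),rk(onz(s,*S(*q),.127)))
# predicted lid circle extremes in side
cc=c[:2];pts=[proj(s,[cc[0]+.0295*np.cos(a),cc[1]+.0295*np.sin(a),.127]) for a in np.linspace(0,6.28,60)]
pts=np.array(pts);print("pred side lid crop xmax",(pts[:,0].max()-165)*3,"ymin",(pts[:,1].min()-120)*3.07+278)
j=onz(t,*P(416,132),.097);print("jar",rk(j))
E
```

```text
fin [0.62862766 0.0386122  0.185     ] [-14.1  74.6] expected side px [242.67737845 176.07133587]
fin side [0.62903808 0.03450657 0.185     ]
fin tri (array([0.62672607, 0.03756663, 0.18949822]), [0.0009360700929480128, 0.0009360700929480653])
bar (array([0.68701948, 0.06235864, 0.18892178]), [0.0004655390248937436, 0.00046553902489387375]) [45.6 94.9]
bar-top [47.5 95.5] side [51.6 90.9]
can [ 0.6445307  -0.03511697  0.127     ] [-2.5  0. ]
[ 0.62192152 -0.05338706  0.127     ] [-26.1 -16.9]
[ 0.66147305 -0.06020155  0.127     ] [ 13. -26.]
pred side lid crop xmax 364.76094378685656 ymin 392.89723681537504
jar [  0.5 -74.8]
```

Emit:
jog_arm --pt "0 0 -0.7 0.9 0" --pt "0 0 -0.7 0.9 0" --pt "0 0 0 0.87 0" --pt "0.8 -1 0 0 0" --pt "0.8 -1 0 0 0" --pt "0.8 -1 0 0 0" --pt "0.8 -1 0 0 0" --pt "0.8 -1 0 0 0" --pt "0.8 -1 0 0 0" --pt "0.8 -1 0 0 0" --pt "0.8 -1 0 0 0" --pt "0.8 -1 0 0 0"

```text
clock: 1.3
position: [0.3683, -0.3185, 0.2732]
tool_rot: [-3.142, 0.0, 0.058]
force: [0.5, -0.0, -0.4]
grip_width: -0.0001
finger_force: 0.0
```

```bash
cat > go.py <<'E'
import sys,numpy as np
from workcell import bot
from h import *
s=bot.observe();x,y,z,yw=map(float,sys.argv[1:5]);p=s["position"];c=s["tool_rot"][2]
d=np.array([x,y,z])-p; dy=(yw-c+np.pi)%(2*np.pi)-np.pi
for q in (c,yw): print("units",(np.array([np.cos(q)*d[0]+np.sin(q)*d[1],np.sin(q)*d[0]-np.cos(q)*d[1],-d[2]])/.03).round(2),"turn",round(-dy/.08,2),"at yaw",round(q,3))
print(s["clock"],p.round(4),s["tool_rot"].round(3),s["grip_width"],s["force"].round(1),s["qpos"].round(2))
E
python3 go.py .685 .102 .27 .058
```

```text
units [ 11.35 -13.38   0.11] turn 0.0 at yaw 0.058
units [ 11.35 -13.38   0.11] turn 0.0 at yaw 0.058
1.3 [ 0.3683 -0.3185  0.2732] [-3.142  0.     0.058] -6.267001837526491e-05 [ 0.5 -0.  -0.4] [ 0.69  0.26 -0.12  1.9   0.04  0.99 -0.96]
```

Emit:
jog_arm --pt "0.95 -1 0 0 0" --pt "0.95 -1 0 0 0" --pt "0.95 -1 0 0 0" --pt "0.95 -1 0 0 0" --pt "0.95 -1 0 0 0" --pt "0.95 -1 0 0 0" --pt "0.95 -1 0 0 0" --pt "0.95 -1 0 0 0" --pt "0.95 -1 0 0 0" --pt "0.95 -1 0 0 0" --pt "0.95 -1 0 0 0" --pt "0.9 -1 0 0 0"

```text
clock: 2.5
position: [0.6875, 0.0606, 0.2729]
tool_rot: [3.141, 0.001, 0.058]
force: [0.3, -0.6, 0.1]
grip_width: 0.0002
finger_force: 0.0
```

Emit:
jog_arm --pt "0 -1 0 0 0" --pt "0 -0.3 0 0 0" --pt "0 0 0 0 0" --pt "0 0 0 0 0"

```text
clock: 2.9
position: [0.6844, 0.0968, 0.2733]
tool_rot: [3.141, 0.0, 0.057]
force: [-0.1, -0.6, -0.7]
grip_width: 0.0003
finger_force: 0.0
```

```bash
python3 go.py .685 .102 .165 .058; python3 - <<'E'
from workcell import bot
from h import *
ims=[]
for n in("side","top","wrist"):
    f=bot.grab_frame(n);pickle.dump(f,open(f"pics/{n}1.pkl","wb"));ims.append(f["pixels"][:,:,::-1])
cv2.imwrite("pics/d.png",np.vstack([np.hstack([cv2.resize(ims[0][100:300,100:400],(400,267)),cv2.resize(ims[1][60:260,180:480],(400,267))]),cv2.resize(ims[2],(800,500))[84:416]]))
E
```

```text
units [ 0.03 -0.17  3.61] turn -0.01 at yaw 0.057
units [ 0.03 -0.17  3.61] turn -0.01 at yaw 0.058
2.9 [0.6844 0.0968 0.2733] [3.141 0.    0.057] 0.00029647445798549504 [-0.1 -0.6 -0.7] [-0.08  0.61 -0.25  1.34  0.15  1.21 -1.85]
```

View pics/d.png

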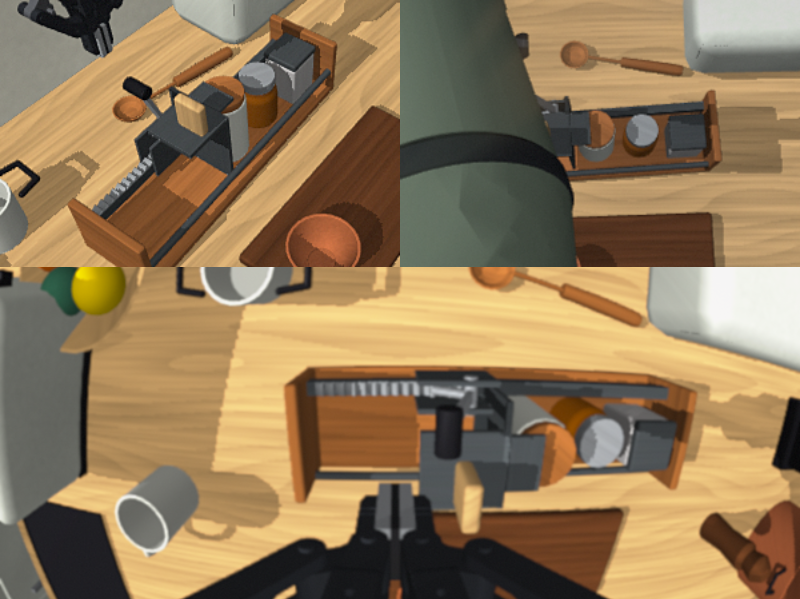

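```bash
cat >> h.py <<'E'
def wray(f,s,u,v):
    from scipy.spatial.transform import Rotation as Ro
    F=200/np.tan(np.radians(f["fovy"])/2); a=np.array([u-f["cx"],v-f["cy"]]);r=np.linalg.norm(a);th=r/F
    d=np.r_[np.sin(th)*a/r,np.cos(th)]; M=np.array(f["mount"]); R=Ro.from_euler("xyz",s["tool_rot"]).as_matrix()
    return R@M[:3,3]+s["position"],R@M[:3,:3]@d
E
python3 - <<'E'
from h import *
s={"position":np.array([.6844,.0968,.2733]),"tool_rot":[3.141,0,.057]}
w,sd=load("wrist1"),load("side1")
Q=lambda x,y:(x/1.25,(y-267+84)/1.25)
for n,q,z,p in[("bar",(448,433),.188,(100+137*.75,100+88*.75)),("fin",(464,482),.185,(100+187*.75,100+103*.75)),("lid",(558,455),.127,None)]:
    o,d=wray(w,s,*Q(*q)); print(n,o+d*(z-o[2])/d[2], tri((o,d),ray(sd,*p)) if p else "")
E
```

```text
bar [0.68775759 0.06422335 0.188     ] (array([0.68827568, 0.06438748, 0.18968656]), [0.0001221701154912117, 0.0001221701154911817])
fin [0.65274907 0.04915057 0.185     ] (array([0.64209536, 0.03943249, 0.1682246 ]), [0.005973314296299887, 0.00597331429629989])
lid [ 0.65258732 -0.04485174  0.127     ]
```

Emit:
jog_arm --pt "0 -0.4 0 0 0" --pt "0 0 0.9 0 0" --pt "0 0 0.9 0 0" --pt "0 0 0.9 0 0" --pt "0 0 0.75 0 0" --pt "0 0 0 0 0" --pt "0 0.4 0 0 0" --pt "0 0.4 0 0 0" --pt "0 0.4 0 0 0" --pt "0 0.4 0 0 0"

```text
clock: 4.05
position: [0.687, 0.0605, 0.1708]
tool_rot: [3.141, -0.001, 0.057]
force: [0.0, -0.1, 0.4]
grip_width: -0.0002
finger_force: 0.0
```

Emit:
jog_arm --pt "0 0.4 0 0 0" --pt "0 0.3 0 0 0" --pt "0 0.3 0 0 0" --pt "0 0.3 0 0 0" --pt "0 0.3 0 0 0" --pt "0 0 0 0 0" --pt "0 0 0 0 0"

```text
clock: 4.75
position: [0.6893, 0.0145, 0.1698]
tool_rot: [-3.141, 0.0, 0.058]
force: [0.4, -0.7, -0.3]
grip_width: 0.0001
finger_force: 0.0
```

```bash
python3 go.py .691 .01 .165 .058; python3 - <<'E'
from workcell import bot
from h import *
ims=[]
for n in("side","wrist"):
    f=bot.grab_frame(n);pickle.dump(f,open(f"pics/{n}2.pkl","wb"));ims.append(f["pixels"][:,:,::-1])
cv2.imwrite("pics/e.png",np.vstack([cv2.resize(ims[0][110:260,150:390],(480,300)),cv2.resize(ims[1],(480,300))]))
E
```

```text
units [0.05 0.15 0.16] turn 0.0 at yaw 0.058
units [0.05 0.15 0.16] turn 0.0 at yaw 0.058
4.75 [0.6893 0.0145 0.1698] [-3.141  0.     0.058] 6.616126685000906e-05 [ 0.4 -0.7 -0.3] [ 0.04  0.7  -0.24  1.46  0.18  1.01 -1.76]
```

View pics/e.png

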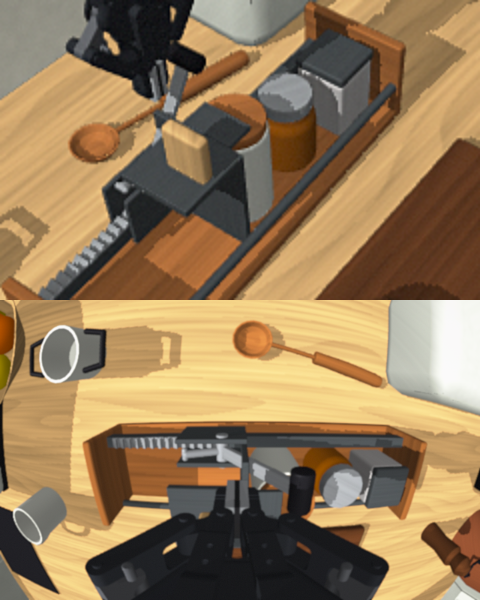

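Emit:
jog_arm --pt "0 0 -0.9 0 0" --pt "0 0 -0.9 0 0" --pt "0 0 -0.9 0 0" --pt "-0.65 -0.3 0 0 0.65" --pt "-0.65 -0.3 0 0 0.65" --pt "-0.65 -0.3 0 0 0.65" --pt "0 0 0 0 0.65" --pt "0 0 0 0 0.65" --pt "0 0 0 0 0.65"

```text
clock: 5.75
position: [0.6299, 0.0378, 0.2508]
tool_rot: [3.142, -0.0, 0.058]
force: [-0.0, -0.0, 0.3]
grip_width: 0.0557
finger_force: 0.0
```

```bash
python3 go.py .629 .038 .152 .058; python3 - <<'E'
from workcell import bot
from h import *
f=bot.grab_frame("wrist");g=bot.grab_frame("side")
cv2.imwrite("pics/f.png",np.vstack([cv2.resize(f["pixels"][140:400,170:470,::-1],(600,520))[:330],cv2.resize(g["pixels"][110:210,180:360,::-1],(600,260))]))
pickle.dump(f,open("pics/wrist3.pkl","wb"));pickle.dump(g,open("pics/side3.pkl","wb"))
E
```

```text
units [-0.03 -0.01  3.29] turn 0.0 at yaw 0.058
units [-0.03 -0.01  3.29] turn 0.0 at yaw 0.058
5.75 [0.6299 0.0378 0.2508] [ 3.142 -0.     0.058] 0.05571114222522133 [-0.  -0.   0.3] [ 0.02  0.52 -0.27  1.55  0.15  1.09 -1.79]
```

View pics/f.png

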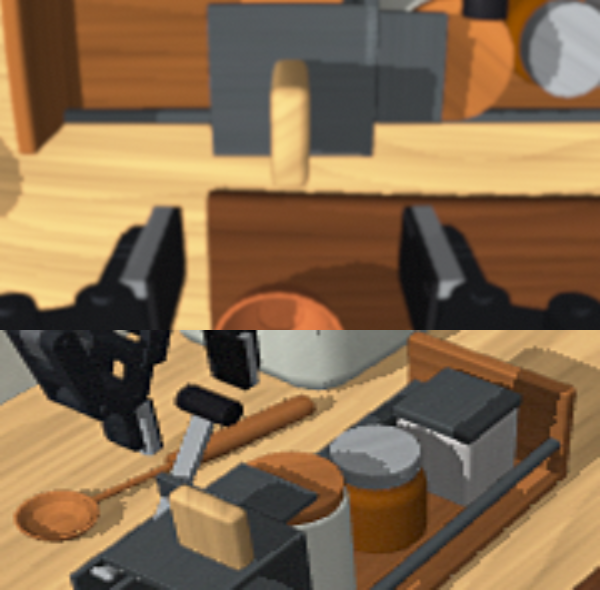

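Emit:
jog_arm --pt "0 0 0.85 0 0.65" --pt "0 0 0.85 0 0.65" --pt "0 0 0.8 0 0.65" --pt "0 0 0.75 0 0.65" --pt "0 0 0 0 0.65" --pt "0 0 0 0 0" --pt "0 0 0 0 0" --pt "0 0 0 0 0" --pt "0 0 0 0 0" --pt "0 0 0 0 0" --newtons 30

```text
clock: 6.85
position: [0.63, 0.0379, 0.1546]
tool_rot: [-3.142, -0.002, 0.058]
force: [-0.6, 0.6, 7.8]
grip_width: 0.0136
finger_force: 30.7
```

Emit:
jog_arm --pt "0 -0.2 0 0 0" --pt "0 -0.35 0 0 0" --pt "0 -0.35 0 0 0" --pt "0 -0.35 0 0 0" --pt "0 -0.35 0 0 0" --pt "0 -0.35 0 0 0" --pt "0 -0.35 0 0 0" --pt "0 -0.2 0 0 0" --pt "0 0 0 0 0"

```text
clock: 7.75
position: [0.6255, 0.114, 0.1546]
tool_rot: [-3.141, -0.002, 0.059]
force: [-1.7, 2.1, 6.8]
grip_width: 0.0135
finger_force: 30.7
```

Emit:
jog_arm --pt "0 -0.1 0 0 0" --pt "0 -0.1 0 0 0" --pt "0 -0.1 0 0 0" --pt "0 0 0 0 0"

```text
clock: 8.15
position: [0.625, 0.1221, 0.1546]
tool_rot: [-3.141, -0.002, 0.058]
force: [-1.9, 0.7, 7.4]
grip_width: 0.0134
finger_force: 30.8
```

Emit:
jog_arm --pt "0 -0.1 0 0 0" --pt "0 -0.05 0 0 0" --pt "0 0 0 0 0" --pt "0 0 0 0 0"

```text
clock: 8.55
position: [0.6249, 0.1247, 0.1546]
tool_rot: [3.14, -0.002, 0.057]
force: [-0.8, -7.4, 9.3]
grip_width: 0.0134
finger_force: 31.3
```

Emit:
jog_arm --pt "0 -0.1 0 0 0" --pt "0 0 0 0 0" --pt "0 0 0 0 0"

```text
clock: 8.85
position: [0.6249, 0.1249, 0.1546]
tool_rot: [3.137, -0.001, 0.055]
force: [-2.7, -20.2, 12.5]
grip_width: 0.0135
finger_force: 32.1
```

Emit:
jog_arm --pt "0 0.14 0 0 0" --pt "0 0 0 0 0" --pt "0 0 0 0 0.6" --pt "0 0 0 0 0.6" --pt "0 0 0 0 0.6" --pt "0 0 0 0 0.6" --pt "0 0 -0.9 0 0.6" --pt "0 0 -0.9 0 0.6" --pt "0 0 -0.9 0 0.6" --pt "0 0 -0.9 0 0.6"

```text
clock: 9.85
position: [0.6241, 0.125, 0.2624]
tool_rot: [-3.142, 0.0, 0.058]
force: [0.4, -0.2, -0.1]
grip_width: 0.0513
finger_force: 0.0
```

```bash
python3 go.py .6445 -.035 .26 1.629
```

```text
units [0.37 5.36 0.08] turn -19.63 at yaw 0.058
units [-5.36  0.37  0.08] turn -19.63 at yaw 1.629
9.85 [0.6241 0.125  0.2624] [-3.142  0.     0.058] 0.051294852740395004 [ 0.4 -0.2 -0.1] [-0.11  0.52 -0.27  1.52  0.15  1.12 -1.93]
```

Emit:
jog_arm --pt "0.06 0.9 0 0 0.6" --pt "0.06 0.9 0 0 0.6" --pt "0.06 0.9 0 0 0.6" --pt "0.06 0.9 0 0 0.6" --pt "0.06 0.9 0 0 0.6" --pt "0.07 0.86 0 -0.63 1" --pt "0 0 0 -1 1" --pt "0 0 0 -1 1" --pt "0 0 0 -1 1" --pt "0 0 0 -1 1" --pt "0 0 0 -1 1" --pt "0 0 0 -1 1"

```text
clock: 11.05
position: [0.6447, -0.0348, 0.2612]
tool_rot: [-3.141, 0.0, 0.592]
force: [-0.1, -0.1, -0.3]
grip_width: 0.0852
finger_force: 0.0
```

Emit:
jog_arm --pt "0 0 0 -1 1" --pt "0 0 0 -1 1" --pt "0 0 0 -1 1" --pt "0 0 0 -1 1" --pt "0 0 0 -1 1" --pt "0 0 0 -1 1" --pt "0 0 0 -1 1" --pt "0 0 0 -1 1" --pt "0 0 0 -1 1" --pt "0 0 0 -1 1" --pt "0 0 0 -1 1" --pt "0 0 0 -1 1"

```text
clock: 12.25
position: [0.6447, -0.0348, 0.2612]
tool_rot: [-3.141, -0.0, 1.552]
force: [-0.7, 0.9, -0.8]
grip_width: 0.0855
finger_force: 0.0
```

Emit:
jog_arm --pt "0 0 0 -1 1" --pt "0 0 0 0 1" --pt "0 0 0 0 1"

```text
clock: 12.55
position: [0.6447, -0.0349, 0.2612]
tool_rot: [-3.141, -0.0, 1.626]
force: [-0.5, -0.0, 0.4]
grip_width: 0.0857
finger_force: 0.0
```

```bash
python3 go.py .6445 -.035 .08 1.629; python3 - <<'E'
from workcell import bot
from h import *
st=bot.observe();f=bot.grab_frame("wrist");g=bot.grab_frame("side")
cv2.imwrite("pics/g.png",np.vstack([cv2.resize(f["pixels"][:,:,::-1],(560,350)),cv2.resize(g["pixels"][110:260,150:490,::-1],(560,247))]))
pickle.dump((f,st),open("pics/wrist4.pkl","wb"));pickle.dump(g,open("pics/side4.pkl","wb"))
E
```

```text
units [-0.   -0.01  6.04] turn -0.04 at yaw 1.626
units [-0.   -0.01  6.04] turn -0.04 at yaw 1.629
12.55 [ 0.6447 -0.0349  0.2612] [-3.141 -0.     1.626] 0.08566556782170079 [-0.5 -0.   0.4] [ 0.35  0.59 -0.6   1.48  0.35  1.18 -0.26]
```

View pics/g.png

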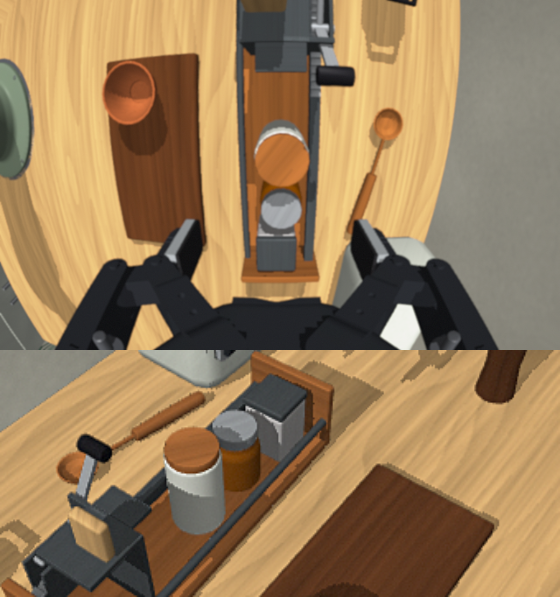

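```bash
python3 - <<'E'
from h import *
(f,st),g=pickle.load(open("pics/wrist4.pkl","rb")),load("side4")
def lid(im,win):
    x0,y0,x1,y1=win;h=cv2.cvtColor(im[y0:y1,x0:x1],cv2.COLOR_RGB2HSV)
    m=((h[...,1]>120)&(h[...,0]<16)&(h[...,2]>110)).astype(np.uint8)
    c=max(cv2.findContours(cv2.morphologyEx(m,2,np.ones((3,3))),0,2)[0],key=cv2.contourArea)
    e=cv2.fitEllipse(c);return (e[0][0]+x0,e[0][1]+y0),e[1]
a=lid(f["pixels"],(286,150,356,208));b=lid(g["pixels"],(246,154,286,188));print(a,b)
o,d=wray(f,st,*a[0]);print(tri((o,d),ray(g,*b[0])),o+d*(.127-o[2])/d[2],onz(g,*b[0],.127))
E
```

```text
((320.5534019470215, 184.35031127929688), (62.41073226928711, 69.91820526123047)) ((265.61519622802734, 169.65665245056152), (26.896535873413086, 32.174903869628906))
(array([ 0.65003231, -0.03316092,  0.12585835]), [0.0013664781587364734, 0.0013664781587364302]) [ 0.64935543 -0.03408347  0.127     ] [ 0.6496892  -0.03105177  0.127     ]
```

Emit:
jog_arm --pt "0 0.11 0.9 0 1" --pt "0 0 0.9 0 1" --pt "0 0 0.9 0 1" --pt "0 0 0.9 0 1" --pt "0 0 0.9 0 1" --pt "0 0 0.9 0 1" --pt "0 0 0.5 0 1" --pt "0 0 0.34 0 1" --pt "0 0 0 0 1"

```text
clock: 13.55
position: [0.6477, -0.0346, 0.0734]
tool_rot: [-3.141, -0.0, 1.628]
force: [-0.3, 0.4, 0.3]
grip_width: 0.0851
finger_force: 0.0
```

Emit:
jog_arm --pt "0 0 0 0 0.8" --pt "0 0 0 0 0.74" --pt "0 0 0 0 0.72" --pt "0 0 0 0 0.5" --pt "0 0 0 0 0.5" --pt "0 0 0 0 0.5" --pt "0 0 0 0 0.5" --newtons 40

```text
clock: 14.25
position: [0.6491, -0.0346, 0.0756]
tool_rot: [3.139, 0.0, 1.628]
force: [0.8, 0.5, 10.5]
grip_width: 0.061
finger_force: 40.8
```

Emit:
jog_arm --pt "0 0 -0.15 0 0.5" --pt "0 0 -0.3 0 0.5" --pt "0 0 -0.4 0 0.5" --pt "0 0 -0.5 0 0.5" --pt "0 0 -0.6 0 0.5" --pt "0 0 -0.6 0 0.5" --pt "0 0 -0.4 0 0.5" --pt "0 0 -0.2 0 0.5" --pt "0 0 0 0 0.5"

```text
clock: 15.15
position: [0.6482, -0.0347, 0.1694]
tool_rot: [3.141, 0.0, 1.628]
force: [-0.5, -0.3, -4.3]
grip_width: 0.0609
finger_force: 44.3
```

```bash
python3 go.py .445 -.131 .165 1.588; python3 - <<'E'
from workcell import bot
from h import *
g=bot.grab_frame("side");t=bot.grab_frame("top");
cv2.imwrite("pics/i.png",np.vstack([g["pixels"][80:360,150:550,::-1],t["pixels"][100:320,180:580,::-1]]))
E
```

```text
units [-2.81 -6.95  0.15] turn 0.51 at yaw 1.628
units [-3.09 -6.83  0.15] turn 0.51 at yaw 1.588
15.15 [ 0.6482 -0.0347  0.1694] [3.141 0.    1.628] 0.06094196380000424 [-0.5 -0.3 -4.3] [ 0.33  0.68 -0.57  1.57  0.41  1.01 -0.31]
```

View pics/i.png

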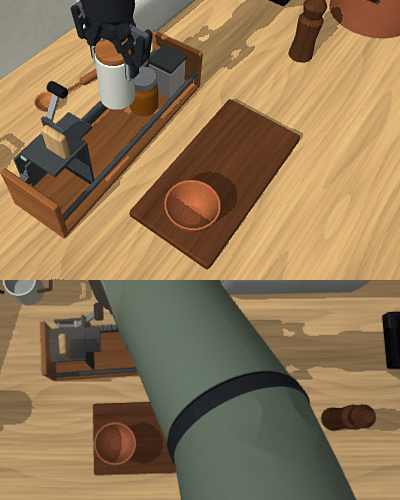

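Emit:
jog_arm --pt "0 -0.2 0 0 0.5" --pt "0 -0.45 0 0 0.5" --pt "0 -0.65 0 0 0.5" --pt "0 -0.7 0 0 0.5" --pt "0 -0.7 0 0 0.5" --pt "-0.15 -0.7 0 0 0.5" --pt "-0.35 -0.7 0 0 0.5" --pt "-0.5 -0.7 0 0 0.5" --pt "-0.5 -0.7 0 0 0.5" --pt "-0.5 -0.7 0 0 0.5" --pt "-0.4 -0.5 0 0 0.5" --pt "-0.3 -0.25 0 0 0.5"

```text
clock: 16.45
position: [0.4428, -0.1285, 0.1683]
tool_rot: [-3.14, 0.0, 1.628]
force: [-0.7, 0.3, -4.0]
grip_width: 0.0615
finger_force: 44.5
```

Emit:
jog_arm --pt "-0.1 0 0 0 0.5" --pt "0 0 0 0 0.5" --pt "0 0 0 0 0.5"

```text
clock: 16.75
position: [0.4454, -0.1299, 0.1686]
tool_rot: [3.141, -0.001, 1.629]
force: [-0.1, -0.4, -4.0]
grip_width: 0.0609
finger_force: 44.5
```

```bash
python3 go.py .445 -.131 .0816 1.628; python3 - <<'E'
from workcell import bot
from h import *
st=bot.observe();f=bot.grab_frame("wrist");g=bot.grab_frame("side")
cv2.imwrite("pics/j.png",np.hstack([g["pixels"][80:380,150:550,::-1],cv2.resize(f["pixels"][:,:,::-1],(400,250))[[min(i,249) for i in range(300)]]]))
E
```

```text
units [-0.04 -0.02  2.9 ] turn 0.02 at yaw 1.629
units [-0.04 -0.02  2.9 ] turn 0.02 at yaw 1.628
16.75 [ 0.4454 -0.1299  0.1686] [ 3.141e+00 -1.000e-03  1.629e+00] 0.060887997266010546 [-0.1 -0.4 -4. ] [ 0.65  0.42 -0.62  2.05  0.34  0.78 -0.12]
```

View pics/j.png

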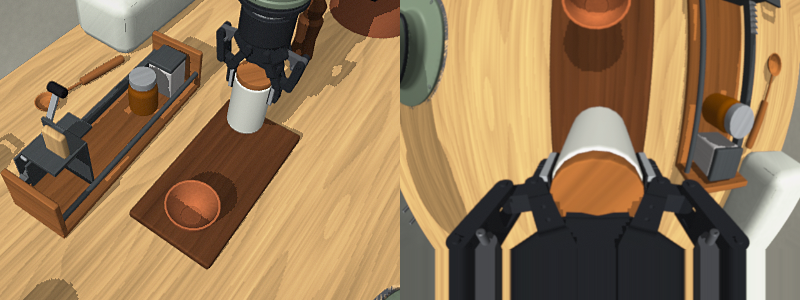

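Emit:
jog_arm --pt "0 0 0.2 0 0.5" --pt "0 0 0.4 0 0.5" --pt "0 0 0.5 0 0.5" --pt "0 0 0.5 0 0.5" --pt "0 0 0.4 0 0.5" --pt "0 0 0.3 0 0.5" --pt "0 0 0.15 0 0.5" --pt "0 0 0.08 0 0.5" --pt "0 0 0.06 0 0.5" --pt "0 0 0.06 0 0.5" --pt "0 0 0 0 0.5" --pt "0 0 0 0 0.5"

```text
clock: 18.05
position: [0.4448, -0.1306, 0.0893]
tool_rot: [3.141, 0.0, 1.629]
force: [-0.4, -0.1, -4.0]
grip_width: 0.0608
finger_force: 44.5
```

Emit:
jog_arm --pt "0 0 0.06 0 0.5" --pt "0 0 0.05 0 0.5" --pt "0 0 0.05 0 0.5" --pt "0 0 0 0 0.5" --pt "0 0 0 0 0.5"

```text
clock: 18.55
position: [0.4447, -0.1306, 0.0843]
tool_rot: [-3.142, -0.0, 1.629]
force: [-0.3, 0.6, -2.5]
grip_width: 0.061
finger_force: 44.5
```

Emit:
jog_arm --pt "0 0 0.03 0 0.5" --pt "0 0 0.03 0 0.5" --pt "0 0 0 0 0.5" --pt "0 0 0 0 0.5"

```text
clock: 18.95
position: [0.4447, -0.1306, 0.0825]
tool_rot: [-3.142, -0.0, 1.629]
force: [0.2, 1.2, -2.9]
grip_width: 0.0609
finger_force: 44.5
```

Emit:
jog_arm --pt "0 0 0.04 0 0.5" --pt "0 0 0.03 0 0.5" --pt "0 0 0 0 0.5" --pt "0 0 0 0 0.5"

```text
clock: 19.35
position: [0.4454, -0.1306, 0.0812]
tool_rot: [3.14, 0.001, 1.629]
force: [-1.1, 0.9, 17.4]
grip_width: 0.061
finger_force: 45.0
```

Emit:
jog_arm --pt "0 0 -0.03 0 0.5" --pt "0 0 0 0 0.5" --pt "0 0 0 0 0.75" --pt "0 0 0 0 0.85" --pt "0 0 0 0 1" --pt "0 0 0 0 1" --pt "0 0 0 0 1" --pt "0 0 -0.3 0 1" --pt "0 0 -0.8 0 1" --pt "0 0 -0.9 0 1" --pt "0 0 -0.9 0 1" --pt "0 0 -0.9 0 1"

```text
clock: 20.55
position: [0.4445, -0.1304, 0.197]
tool_rot: [3.141, -0.0, 1.629]
force: [-0.1, -0.6, -0.1]
grip_width: 0.0853
finger_force: 0.0
```

Emit:
jog_arm --pt "0 0 -0.9 0 1" --pt "0 0 -0.5 0 1" --pt "0 0 0 0 1" --pt "0 0 0 0 1" --pt "0 0 0 0 1"

```text
clock: 21.05
position: [0.4443, -0.1305, 0.2368]
tool_rot: [-3.141, -0.0, 1.629]
force: [0.1, -0.2, 0.0]
grip_width: 0.0854
finger_force: 0.0
```

```bash
python3 - <<'E'
from workcell import bot
from h import *
st=bot.observe();f=bot.grab_frame("wrist");g=bot.grab_frame("side")
cv2.imwrite("pics/k.png",np.hstack([g["pixels"][80:380,150:550,::-1],cv2.resize(f["pixels"][:,:,::-1],(400,250))[[min(i,249) for i in range(300)]]]))
E
```

```text
(no output)
```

View pics/k.png

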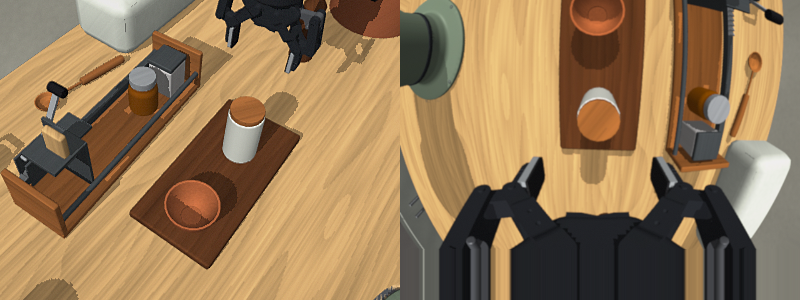

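The canister stands upright on the free part of the board (side crop at about (243,130)). The bowl and jars haven't moved, the stop is back, and the pawl is still over.

```bash
python3 -c "
from workcell import bot
print(bot.job_done())"
```

```text
the job is handed in; nothing more can be done
None
```

The job is handed in at about 21 s of the 67 s allowed: the pawl is thrown over, the stop is fully back against its hard end, and the canister stands upright on the free part of the board, with the jars still standing and the bowl unmoved in the last pictures.

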